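# Fetch the short squeegee from under the rack's retaining bar

## Task

In this screen-printing workshop two squeegees are held in their rack by a retaining bar lying in two open brackets. Lift the bar out and lay it lengthwise on the clear side of the grey felt mat, and after that take the shorter squeegee out of the rack and stand it upright, blade down, on the mesh inside the printing screen's frame. Set both down without dropping them, and leave the longer squeegee standing in the rack.

Things in the scene. Friction and masses are not known exactly. Their poses are not given: they have to be found in the camera images.
- bar_grip (a point): centre of the retaining bar's wooden grip (60 long, 22 wide, 28 mm high; grasp it across the 22 mm, from above), on the middle of a flat aluminium bar 300 x 20 x 12 mm, 0.18 kg. x along the bar, y across, z up. Underside of the bar 26 mm below this point, top of the grip 14 mm above. The bar lies loose in the rack's brackets, 3 mm above both squeegees, across them, and lifts straight up.
- short_handle (a point): centre of the wooden handle of the SHORTER squeegee (115 mm long, 0.2 kg). Handle 26 mm thick (grasp across this, from above, at mid-length), 60 mm high, rubber blade below; stands by itself on a black end plate 50 mm wide at each end. x along its length, y across, z up. Feet 55 mm below this point, top 30 mm above. It is 46 mm to one side of the bar's grip; lifts straight up once the bar is gone.
- long_handle (a point): centre of the wooden handle of the LONGER squeegee (185 mm long), otherwise just like the shorter one; it stands 92 mm beside it, on the other side of the bar's grip, and stays in the rack.
- rack: fixed squeegee rack: plywood base 310 (x) by 200 (y) by 12 mm, on which the squeegees stand (length along y, between strips 6 mm high), and two dark steel brackets, 113 mm high and 44 mm wide in y, at x = +/-140 mm. Each has an open-topped slot 26 mm wide, 13 mm deep, in which the bar lies along x, its underside 100 mm above the table. Origin: centre of the underside.
- mat: grey felt mat fixed on the table, 330 (x) by 190 (y) by 4 mm; origin at the centre of its underside. On its +y half stand a small jar (56 mm across, 65 mm high, near x = +115, y = +60 mm) and a roll of tape (68 mm across, 24 mm high, near x = -110, y = +55 mm); from the middle to the -y edge it is clear.
- screen: printing screen lying fixed on the table: an aluminium frame 300 (x) by 250 (y) mm, 25 mm high, round a flat, firm yellow mesh 250 (x) by 200 (y) mm whose upper face is 4 mm above the table; origin at the centre of its underside.
There are look-alikes about, which are no part of the job. Leave any green look-alike of the part that bears long_handle alone.

How it is judged:
By the outcome, as a careful person would: the job done as asked, in the order asked, and still so for the second after the job is handed in, with the robot touching nothing.
It also fails if it takes over 64 s, if anything falls off the work surface, if the arm or the gripper's body presses on something with over 40 N, if the wrist force passes 120 N, or if a joint passes its speed limit or range.

## Robot

A 6-joint arm with a two-finger parallel gripper is mounted at the origin on the work surface. World frame = base frame: x ahead of the robot, y to its left, z up, the work surface at z = 0. Lengths are in m, angles in degrees, forces in N, time in s.
With the tool pointing down it reaches from about 0.25 to 0.725 m from the base axis. Payload 9.7 kg.
Tool frame: the origin (TCP) lies at the very end of the fingers, on their centre line; the grasp point (between the pads) lies 19 mm behind it; z points along the fingers, y is the line along which they close (so a half turn about z gives the same grasp; the last joint's range is limited). The gripper opens to 85 mm and grips with 20 to 120 N. Pads are 22 mm wide; open, the fingers measure 114 mm over their backs; the gripper's body (76 mm by 85 mm) begins 54 mm behind the grasp point. The pads swing forward as they close: fully open they stand 13 mm farther back than shut.
Start: joints at [76.089, 4.979, 10.078, 95.1, 0, 90], TCP at [0.132, 0.534, 0.231] pointing down, gripper open.
Joint ranges: [-179.16, 179.16], [-48.56, 103.87], [-65.8, 70.77], [-126.05, 130.52], [-82.76, 87.17], [-180, 180]. Speed limits (degrees/s): [127.2, 127.2, 147.25, 180, 180, 180].

## Interface

Orientations are given as [roll, pitch, yaw] about the fixed x, y, z axes, in that order (R = Rz(yaw) Ry(pitch) Rx(roll)).
In Python, from workcell import bot, viewer, finder gives the robot as it stands. The module is installed in compiled form; this text tells all that it offers.
- The arm moves only by the shell command python3 -m inch 'ROWS' [FORCE]. ROWS is JSON, a list that holds one entry, the list of rows, each a list of 7 numbers: the opening in per cent of the stroke, from 0 (shut) to 100 (fully open), then the shift along the tool's x, y, z in mm, then the turn, a rotation vector about the tool's x, y, z in degrees. In form: [[[grip, tx, ty, tz, ax, ay, az], ...]]. A call has 1 to 8 rows; each row shifts and turns the commanded pose from where the row before left it, along the tool's axes as they then stand; what a row does not reach is not made up. A row lasts 1/8 s, in which the tool goes at most 62.5 mm and 10.7 degrees, less where a joint would pass 70% of its speed; a pose out of reach is approached as far as the arm can. A call with a gripper value outside its range is refused whole. The fingers move at their own pace and stop on an object; FORCE is the grip in N (left out, the last holds). Time passes only in rows, so rows that do not move let the fingers close. It gives the time, the measured TCP pose, the force, the opening and the grip force at its end, in the units of the state.
- bot.get_obs(): the state, without advancing time (a new reading comes with each control period).
- viewer.camera(name): name is "side" or "top"; returns a dict with "pixels" (400x640x3 uint8, red, green, blue), "vfov" (degrees; the focal length in pixels is half the picture's height over the tangent of half this angle, whatever the lens; pixels are square), "cx", "cy" (the principal point, pixels), "R" (3x3) and "t" (3): a world point X has camera coordinates R X + t. Camera axes: x right, y down, z forward; pixel columns grow to the right and rows downward; lengths in m; the calibration is good to about 2 mm. A picture is of the moment at which its call begins. There is no depth.
- bot.job_done(): hands the job in; it is judged then, once.
Trained networks look in the newest picture that a camera, given by its name, has taken for a name from the list of things; names that differ only in an ending like _2 or _b are one class to them, and where a whole thing is asked for, a point or a joint stands for the part that bears it (a point fixed in the world has none). Each returns a list of dicts, best first, with "conf" (0 to 1); they miss things now and then, are a little off and sometimes report something else, mostly with a low value. They report only what shows in the picture. A call takes as long as a camera call. They do not tell look-alikes from the thing itself.
- finder.outline_of(camera, thing): "pixels" (400x640 bool, what is visible of it) and "extent" ([centre column, centre row, width, height] in pixels, round what is visible of it).
- finder.mark_of(camera, thing): "position" ([column, row] in pixels: a listed point, or the origin of a listed thing).
The state is a dict: "time": time; "q": joint angles; "qd": joint speeds; "joint_efforts": joint torques, N m; "ee_pos": TCP position; "tcp_rot": TCP orientation; "wrist_force": force on the tool from outside, world axes, zero at the start; "torque": the same for the moment, N m; "opening": finger opening in m; "grasp_force": force on a finger pad.
Only numpy, scipy, OpenCV 4.12 (cv2) and the standard library are available. Lean on these libraries where they do the work, as an engineer would, in place of code of your own. Each camera call takes 0.05 s, during which the arm holds its last target. There are 200 camera calls.

## Working session

There is one attempt and no reset: what is moved stays moved. The work goes in short steps, Python scripts to look and compute and a shell command to move; the robot and the scene stay as the last step left them, time stands still between calls to the robot, and variables do not carry over. Pictures are saved under pics/ and viewed, at most 10 in all, crops included, and the job is handed in when it is done.

```bash
mkdir -p pics; cat > h.py <<'E'
import numpy as np, cv2
from workcell import bot, viewer, finder
def f(c): return 200/np.tan(np.radians(c["vfov"])/2)
def back(c,p,z):
    d=c["R"].T@np.array([(p[0]-c["cx"])/f(c),(p[1]-c["cy"])/f(c),1]); o=-c["R"].T@c["t"]
    return o+d*(z-o[2])/d[2]
def proj(c,X):
    k=c["R"]@np.array(X)+c["t"]; return [c["cx"]+f(c)*k[0]/k[2], c["cy"]+f(c)*k[1]/k[2]]
E
python3 - <<'E'
from h import *
Z=dict(bar_grip=.126,short_handle=.067,long_handle=.067,rack=0,mat=0,screen=0)
ims=[]
for n in("top","side"):
    c=viewer.camera(n); cv2.imwrite(f"pics/{n}0.png",c["pixels"][:,:,::-1])
    print(n,-c["R"].T@c["t"])
    for t,z in Z.items():
        for r in finder.mark_of(n,t)[:3]: print(t,round(r["conf"],2),np.round(r["position"]),np.round(back(c,r["position"],z),3))
o=bot.get_obs();print(o["tcp_rot"],o["opening"],o["wrist_force"])
E
```

```text
top [ 0.18202175 -0.03723396  1.31914828]
bar_grip 0.97 [441. 144.] [ 0.547 -0.33   0.126]
short_handle 0.95 [433. 131.] [ 0.604 -0.324  0.067]
long_handle 0.95 [473. 264.] [ 0.247 -0.417  0.067]
long_handle 0.88 [438. 168.] [ 0.501 -0.335  0.067]
rack 0.82 [426. 155.] [ 0.554 -0.318  0.   ]
mat 0.84 [203. 162.] [0.53  0.312 0.   ]
mat 0.43 [435. 132.] [ 0.622 -0.345  0.   ]
screen 0.97 [312. 166.] [0.52  0.003 0.   ]
screen 0.61 [440. 143.] [ 0.589 -0.357  0.   ]
side [0.16206936 0.91686741 0.87513214]
bar_grip 0.97 [309. 121.] [ 0.544 -0.335  0.126]
short_handle 0.75 [296. 136.] [ 0.587 -0.337  0.067]
short_handle 0.54 [308. 126.] [ 0.57  -0.406  0.067]
long_handle 0.69 [324. 143.] [ 0.494 -0.322  0.067]
long_handle 0.6 [412. 142.] [ 0.243 -0.396  0.067]
rack 0.71 [308. 159.] [ 0.548 -0.325  0.   ]
mat 0.56 [231. 323.] [0.529 0.314 0.   ]
screen 0.71 [287. 224.] [ 0.515 -0.019  0.   ]
[ 1.79997905e+02 -5.01731801e-04  1.66088397e+02] 0.0855053026895905 [-0.42041495  0.0486958  -0.30426851]
```

View pics/top0.png

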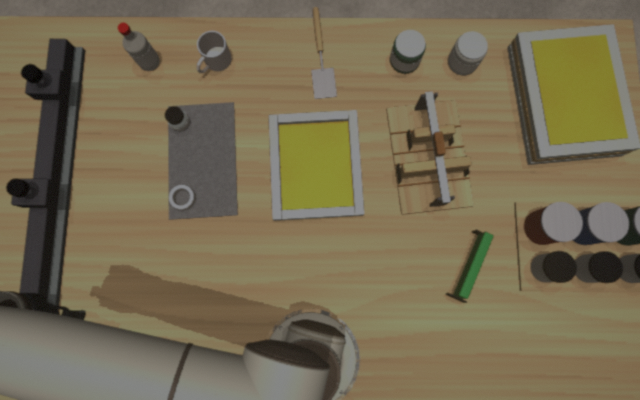

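View pics/side0.png

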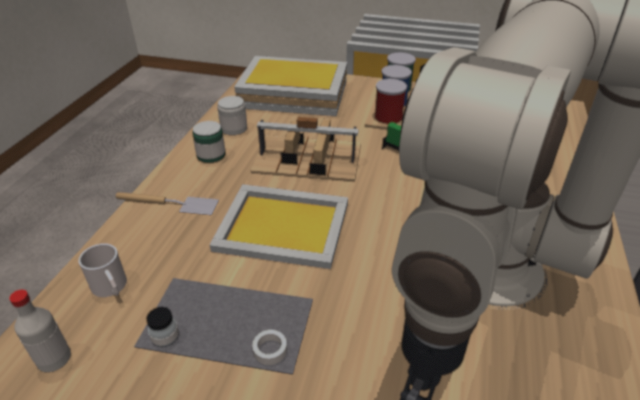

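Top picture: the bar runs from (428,95) to (447,203) with its grip at (438,144). The short squeegee is at (433,133), the long one at (435,168), the green look-alike at (475,265), the mat at (203,160) with its clear side to the right, and the screen at (315,165). The side view agrees. Next I'll measure the yaws.

```bash
cat >> h.py <<'E'
def rect(n,t,z,pick=0):
    c=viewer.camera(n); m=finder.outline_of(n,t)[pick]
    v,u=np.nonzero(m["pixels"]); P=np.array([back(c,(a,b),z)[:2] for a,b in zip(u,v)],np.float32)*1000
    return m["conf"],cv2.minAreaRect(P)
E
python3 - <<'E'
from h import *
for n,t,z in(("top","bar_grip",.112),("top","mat",.004),("top","screen",.025),("top","short_handle",.097),("top","long_handle",.097),("side","mat",.004),("side","screen",.025)):
    print(n,t,rect(n,t,z))
E
```

```text
top bar_grip (0.57, ((548.5833129882812, -326.4747314453125), (299.0191345214844, 34.02473831176758), 7.094363689422607))
top mat (0.65, ((538.5445556640625, 314.85540771484375), (335.4028015136719, 195.5019989013672), 3.7453534603118896))
top screen (0.94, ((520.0692749023438, -4.742095947265625), (303.66290283203125, 249.7340087890625), 3.620640993118286))
top short_handle (0.86, ((578.3008422851562, -309.4017639160156), (63.03144454956055, 132.52003479003906), 5.965743541717529))
top long_handle (0.88, ((491.06463623046875, -316.819580078125), (48.954429626464844, 199.44154357910156), 7.308926105499268))
side mat (0.61, ((536.2393188476562, 315.5494079589844), (334.0575866699219, 195.610107421875), 3.9294331073760986))
side screen (0.82, ((518.8545532226562, 5.5433807373046875), (303.85687255859375, 271.74163818359375), 3.564486265182495))
```

```bash
cat >> h.py <<'E'
from scipy.spatial.transform import Rotation as Ro
def to(x,y,z,yaw):
    o=bot.get_obs(); R=Ro.from_euler("xyz",o["tcp_rot"],degrees=True)
    T=Ro.from_euler("xyz",[180,0,yaw],degrees=True)
    print("turn",np.round((R.inv()*T).as_rotvec(degrees=True),1),"then shift",np.round(T.inv().apply(np.array([x,y,z])-np.array(o["ee_pos"])*1000)),"pos",np.round(o["ee_pos"],4),"q",np.round(o["q"]),"F",np.round(o["wrist_force"],1))
E
python3 -m inch '[[[100,0,0,0,0,0,-10.5],[100,0,0,0,0,0,-10.5],[100,-19,-56,0,0,0,0],[100,-19,-56,0,0,0,0],[100,-19,-56,0,0,0,0],[100,-19,-56,0,0,0,0]]]'
python3 -c "from h import *
to(546,-330,220,187)"
```

```text
time: 2.15
ee_pos: [0.2357, 0.3193, 0.2314]
tcp_rot: [180.0, 0.0, -172.9]
wrist_force: [0.8, 0.1, 0.3]
opening: 0.0853
grasp_force: 0.0
turn [0.  0.  0.1] then shift [-229. -682.   11.] pos [0.2357 0.3193 0.2314] q [ 54. -16.  -9.  97.  -0.  46.] F [0.8 0.1 0.3]
```

```bash
python3 -m inch '[[[70,-20,-58,0,0,0,0],[70,-20,-58,0,0,0,0],[70,-20,-58,0,0,0,0],[70,-20,-58,0,0,0,0],[70,-20,-58,0,0,0,0],[70,-20,-58,0,0,0,0],[70,-20,-58,0,0,0,0],[70,-20,-58,0,0,0,0]]]'
python3 -m inch '[[[70,-20,-58,0,0,0,0],[70,-20,-58,0,0,0,0],[70,-10,-30,0,0,0,0],[70,0,0,0,0,0,0],[70,0,0,0,0,0,0]]]'
python3 - <<'E'
from h import *
to(546,-330,220,187)
for n in("top","side"):
    c=viewer.camera(n); cv2.imwrite(f"pics/{n}1.png",c["pixels"][:,:,::-1])
    for t,z in(("bar_grip",.126),("short_handle",.067)):
        for r in finder.mark_of(n,t)[:2]: print(n,t,round(r["conf"],2),np.round(r["position"]),np.round(back(c,r["position"],z),3))
E
```

```text
time: 3.15
ee_pos: [0.4519, -0.122, 0.2315]
tcp_rot: [-180.0, 0.1, -172.9]
wrist_force: [0.5, 1.1, 0.6]
opening: 0.0598
grasp_force: 0.0
time: 3.78
ee_pos: [0.5187, -0.258, 0.2312]
tcp_rot: [180.0, -0.0, -172.9]
wrist_force: [0.0, -0.6, 0.6]
opening: 0.06
grasp_force: 0.0
turn [ 0.  -0.   0.1] then shift [-18. -75.  11.] pos [ 0.5187 -0.258   0.2312] q [-26.   9.  15.  96.   0. -34.] F [ 0.  -0.6  0.6]
side bar_grip 0.95 [306. 126.] [ 0.545 -0.307  0.126]
side bar_grip 0.31 [281. 222.] [0.477 0.114 0.126]
side short_handle 0.65 [296. 138.] [ 0.585 -0.327  0.067]
```

View pics/side1.png

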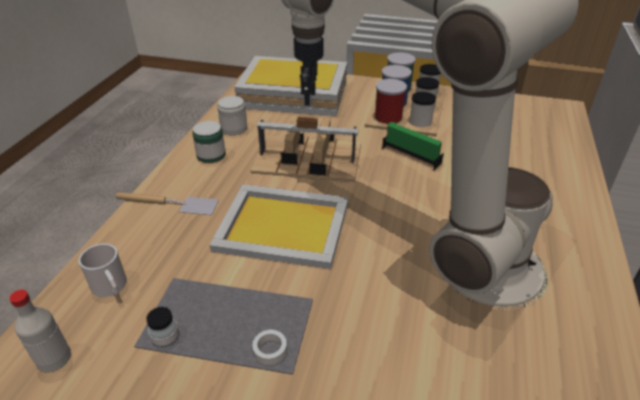

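The side view shows the grip at (307,122) and the gripper just in front of it. I'll refine the grip's centre from its colour in the first pictures.

```bash
python3 - <<'E'
from h import *
C={}
for n,(u,v) in(("top",(439,144)),("side",(307,122))):
    im=cv2.imread(f"pics/{n}0.png"); w=im[v-18:v+19,u-20:u+21].astype(int); h=cv2.cvtColor(w.astype(np.uint8),cv2.COLOR_BGR2HSV)
    b,g,r=w[18,20]; print(n,r,g,b,h[18,20])
    m=(abs(h[...,0].astype(int)-h[18,20,0])<6)&(abs(h[...,1].astype(int)-h[18,20,1])<50)&(abs(h[...,2].astype(int)-h[18,20,2])<50)
    k,l,s,ce=cv2.connectedComponentsWithStats(m.astype(np.uint8)); i=l[18,20]; p=ce[i]+[u-20,v-18]
    c=viewer.camera(n); C[n]=c; print(s[i],p,back(c,p,.126),back(c,p,.135))
E
```

```text
top 103 73 45 [ 14 144 103]
[  0   0  41  37 862] [434.19141531 144.64385151] [ 0.54685524 -0.31299313  0.126     ] [ 0.54410328 -0.31091306  0.135     ]
side 70 49 33 [ 13 135  70]
[ 10  14  21  10 179] [306.95530726 122.41340782] [ 0.54837432 -0.32645241  0.126     ] [ 0.54373329 -0.31151528  0.135     ]
```

```bash
python3 - <<'E'
import cv2
a=cv2.imread("pics/top0.png")[85:215,375:480];b=cv2.imread("pics/side0.png")[95:190,240:370]
a=cv2.resize(a,None,fx=4,fy=4,interpolation=2);b=cv2.resize(b,(380,278),interpolation=2)
a=cv2.copyMakeBorder(a,0,0,0,380,0);a[:278,420:]=b
cv2.imwrite("pics/crop.png",a)
E
```

```text
(no output)
```

View pics/crop.png

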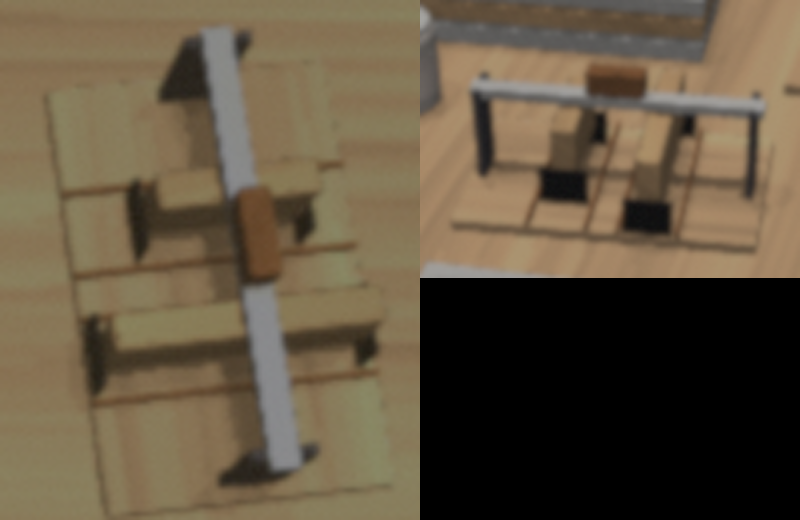

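```bash
python3 - <<'E'
from h import *
c=viewer.camera("top")
for a,b,z in((257,232,.130),(251,247,.111),(238,184,.097),(248,318,.097),(218,30,.112),(285,465,.112)):
    print(a,b,np.round(back(c,(375+a/4-.4,85+b/4-.4),z)*1000))
to(547,-328,160,187)
E
```

```text
257 232 [ 551. -324.  130.]
251 247 [ 547. -324.  111.]
238 184 [ 594. -321.   97.]
248 318 [ 503. -324.   97.]
218 30 [ 696. -308.  112.]
285 465 [ 403. -341.  112.]
turn [-0.   0.   0.1] then shift [-19. -73.  72.] pos [ 0.5189 -0.2582  0.2315] q [-26.   9.  15.  96.  -0. -34.] F [-0.4  0.1 -0.3]
```

```bash
python3 -m inch '[[[70,-11,-35,0,0,0,0],[70,-10,-35,0,0,0,0],[70,0,0,40,0,0,0],[70,0,0,30,0,0,0],[70,0,0,0,0,0,0],[70,0,0,0,0,0,0]]]' 50
python3 - <<'E'
from h import *
to(548.5,-325.5,109,187)
ims=[]
for n,(u,v) in(("top",(439,144)),("side",(307,115))):
    c=viewer.camera(n); ims.append(cv2.resize(c["pixels"][v-50:v+50,u-50:u+50,::-1],(400,400),interpolation=2))
cv2.imwrite("pics/g.png",np.hstack(ims))
E
```

```text
time: 4.97
ee_pos: [0.5487, -0.3254, 0.1629]
tcp_rot: [-179.9, 0.1, -172.9]
wrist_force: [0.1, -0.7, 0.8]
opening: 0.0598
grasp_force: 0.0
turn [-0.1  0.1  0.1] then shift [ 0. -0. 54.] pos [ 0.5487 -0.3254  0.1629] q [-31.  16.  16.  89.  -0. -38.] F [ 0.1 -0.7  0.8]
```

View pics/g.png

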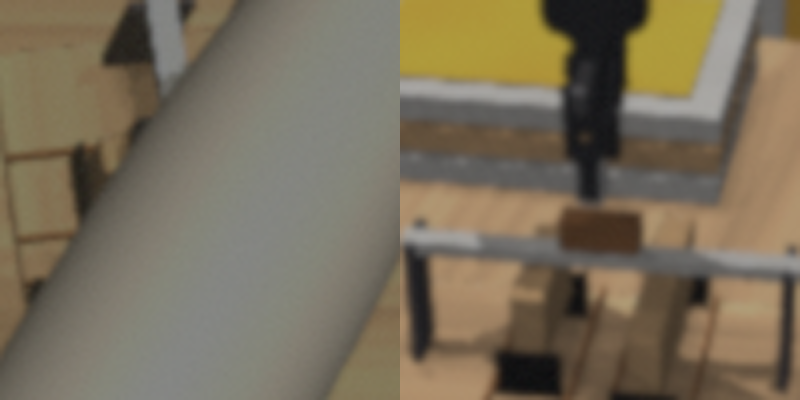

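The gripper is over the grip (side crop: fingers at x≈588, grip at x≈600, which is about 5 mm along the bar). Going down to close.

```bash
python3 -m inch '[[[70,0,0,27,0,0,0],[70,0,0,20,0,0,0],[70,0,0,7,0,0,0],[70,0,0,0,0,0,0],[0,0,0,0,0,0,0],[0,0,0,0,0,0,0],[0,0,0,0,0,0,0],[0,0,0,0,0,0,0]]]' 60
```

```text
time: 6.08
ee_pos: [0.5488, -0.3256, 0.1084]
tcp_rot: [-179.9, 0.1, -172.9]
wrist_force: [0.2, 0.1, 6.7]
opening: 0.0212
grasp_force: 59.4
```

```bash
python3 -m inch '[[[0,0,0,-10,0,0,0],[0,0,0,-25,0,0,0],[0,0,0,-40,0,0,0],[0,0,0,-40,0,0,0],[0,0,0,-20,0,0,3.2],[0,-1,20,-5,0,0,0],[0,-2,40,0,0,0,0],[0,-2,40,0,0,0,0]]]'
python3 -c "
from h import *
c=viewer.camera('side');cv2.imwrite('pics/s2.png',c['pixels'][:,:,::-1])
to(539,267,220,183.8)"
```

```text
time: 7.08
ee_pos: [0.5461, -0.2233, 0.2464]
tcp_rot: [179.9, -0.1, -176.1]
wrist_force: [-0.4, -0.1, -0.8]
opening: 0.0207
grasp_force: 58.9
turn [ 0.2 -0.   0.3] then shift [-25. 486.  27.] pos [ 0.5461 -0.2193  0.2471] q [-22.  11.  18.  98.   0. -26.] F [2.5 0.8 0.3]
```

View pics/s2.png

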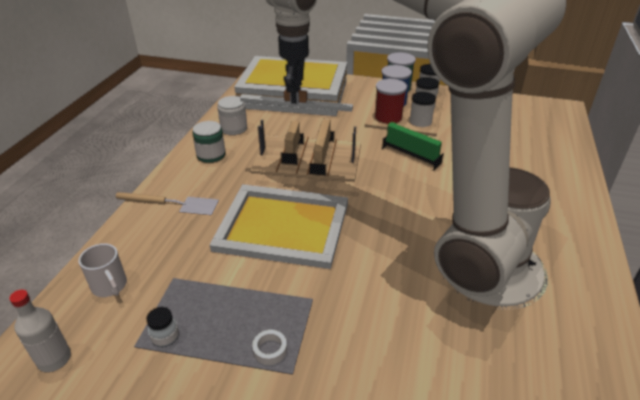

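The bar is in the gripper, running from (240,103) to (352,107), and both squeegees are still standing. On to the mat.

```bash
python3 -m inch '[[[0,-2,50,0,0,0,0],[0,-3,55,0,0,0,0],[0,-3,55,0,0,0,0],[0,-3,55,0,0,0,0],[0,-3,55,0,0,0,0],[0,-3,55,0,0,0,0],[0,-3,55,0,0,0,0],[0,-3,50,0,0,0,0]]]'
python3 -m inch '[[[0,-1,35,20,0,0,0],[0,0,15,40,0,0,0],[0,0,0,50,0,0,0],[0,0,0,30,0,0,0],[0,0,0,0,0,0,0],[0,0,0,0,0,0,0]]]'
python3 - <<'E'
from h import *
to(539,267,13,183.8)
for n in("top","side"):
    c=viewer.camera(n)
    for r in finder.mark_of(n,"bar_grip")[:1]: print(n,r["conf"],r["position"],[np.round(back(c,r["position"],z),3) for z in(bot.get_obs()["ee_pos"][2]+.017,)])
    p=c["pixels"][:,:,::-1]; cv2.imwrite(f"pics/m_{n}.png",p)
cv2.imwrite("pics/m.png",np.hstack([cv2.resize(cv2.imread("pics/m_top.png")[80:240,130:290],(400,400)),cv2.resize(cv2.imread("pics/m_side.png")[230:390,120:320],(400,320))[:, :].repeat(1,0) if 0 else cv2.resize(cv2.imread("pics/m_side.png")[220:390,130:330],(400,400))]))
E
```

```text
time: 8.12
ee_pos: [0.5391, 0.2077, 0.2466]
tcp_rot: [-180.0, -0.1, -176.0]
wrist_force: [0.9, -0.5, -1.9]
opening: 0.0215
grasp_force: 59.4
time: 8.88
ee_pos: [0.5381, 0.2557, 0.1086]
tcp_rot: [180.0, 0.1, -176.1]
wrist_force: [0.4, 0.4, -1.4]
opening: 0.0212
grasp_force: 59.4
turn [0.  0.1 0.1] then shift [-2. 11. 96.] pos [0.5381 0.2557 0.1086] q [25. 10.  3. 82.  0. 21.] F [ 0.4  0.4 -1.4]
top 0.37 [432.3, 135.4] [array([ 0.571, -0.309,  0.126])]
side 0.74 [229.1, 261.7] [array([0.542, 0.257, 0.126])]
```

View pics/m.png

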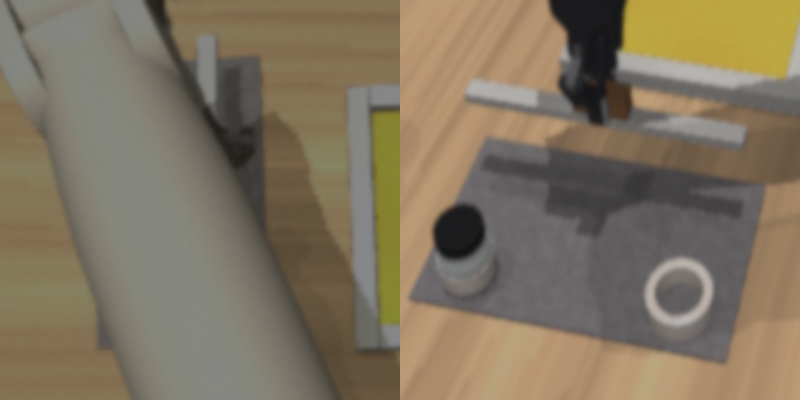

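```bash
python3 - <<'E'
from h import *
c=viewer.camera("side")
P=lambda a,b,z: np.round(back(c,((a-400)/2+130,220+b*.425),z)*1000)
print("bar",P(468,90,.106),P(745,135,.106))
print("mat",[P(a,b,.004) for a,b in((487,138),(765,185),(727,362),(411,298))])
E
```

```text
bar [689. 266. 106.] [389. 242. 106.]
mat [array([705., 233.,   4.]), array([380., 208.,   4.]), array([363., 397.,   4.]), array([690., 420.,   4.])]
```

Bar centre is at (539,254) and parallel to the mat. It needs 11 mm more in y, then down.

```bash
python3 -m inch '[[[0,0,11,20,0,0,0],[0,0,0,35,0,0,0],[0,0,0,25,0,0,0],[0,0,0,10,0,0,0],[0,0,0,4,0,0,0],[0,0,0,1.5,0,0,0],[0,0,0,0,0,0,0]]]'
```

```text
time: 10.0
ee_pos: [0.5378, 0.2665, 0.0126]
tcp_rot: [180.0, 0.1, -176.1]
wrist_force: [0.1, -0.4, -1.7]
opening: 0.0209
grasp_force: 59.6
```

```bash
python3 -m inch '[[[0,0,0,1,0,0,0],[0,0,0,0,0,0,0]]]'; python3 -m inch '[[[0,0,0,1,0,0,0],[0,0,0,0,0,0,0]]]'
```

```text
time: 10.25
ee_pos: [0.5378, 0.2665, 0.0124]
tcp_rot: [180.0, 0.1, -176.1]
wrist_force: [-2.4, -0.8, 6.7]
opening: 0.0213
grasp_force: 60.6
time: 10.5
ee_pos: [0.5379, 0.2665, 0.0123]
tcp_rot: [179.9, 0.1, -176.1]
wrist_force: [-5.2, -3.6, 13.3]
opening: 0.0211
grasp_force: 61.7
```

```bash
python3 -m inch '[[[0,0,0,-1.5,0,0,0],[15,0,0,0,0,0,0],[40,0,0,0,0,0,0],[70,0,0,0,0,0,0],[70,0,0,0,0,0,0],[70,0,0,-20,0,0,0],[70,0,0,-60,0,0,0],[70,0,0,-60,0,0,0]]]'
python3 -m inch '[[[70,0,0,-60,0,0,0],[70,0,-20,-15,0,0,0],[70,-1,-57,0,0,0,0],[70,-1,-57,0,0,0,0],[70,-2,-57,0,0,0,0],[70,-2,-57,0,0,0,0],[70,-2,-57,0,0,0,0],[70,-2,-57,0,0,0,0]]]'
python3 -m inch '[[[70,-2,-57,0,0,0,0],[70,-2,-57,0,0,0,0],[70,-2,-57,0,0,0,0],[70,0,-40,0,0,0,0],[70,0,0,0,0,0,10.5],[70,0,0,0,0,0,10.5],[70,0,0,0,0,0,10.5],[70,0,0,0,0,0,10.5]]]'
python3 -m inch '[[[70,0,0,0,0,0,10.5],[70,0,0,0,0,0,10.5],[70,0,0,0,0,0,10.5],[70,0,0,0,0,0,10.5],[70,0,0,0,0,0,2.9],[70,0,0,0,0,0,0]]]'
python3 - <<'E'
from h import *
to(594,-320,50,97)
for n in("top","side"):
    c=viewer.camera(n)
    for t,z in(("bar_grip",.03),("short_handle",.067)):
        for r in finder.mark_of(n,t)[:2]: print(n,t,round(r["conf"],2),np.round(r["position"]),np.round(back(c,r["position"],z),3))
    cv2.imwrite(f"pics/{n}3.png",c["pixels"][:,:,::-1])
a=cv2.imread("pics/side3.png"); cv2.imwrite("pics/n.png",np.hstack([cv2.resize(cv2.imread("pics/top3.png")[80:240,130:290],(400,400)),cv2.resize(a[40:190,230:380],(400,400))]))
E
```

```text
time: 11.5
ee_pos: [0.537, 0.2661, 0.1542]
tcp_rot: [180.0, 0.0, -176.1]
wrist_force: [0.5, 0.1, 0.1]
opening: 0.0596
grasp_force: 0.0
time: 12.5
ee_pos: [0.5713, -0.0965, 0.2267]
tcp_rot: [-180.0, 0.0, -176.1]
wrist_force: [1.0, -0.6, 0.3]
opening: 0.0599
grasp_force: 0.0
time: 13.5
ee_pos: [0.5915, -0.3047, 0.2265]
tcp_rot: [-180.0, -0.0, 141.5]
wrist_force: [0.7, 0.8, -0.7]
opening: 0.0599
grasp_force: 0.0
time: 14.25
ee_pos: [0.5916, -0.3046, 0.2265]
tcp_rot: [-180.0, -0.0, 97.0]
wrist_force: [-0.4, -0.7, -0.8]
opening: 0.0596
grasp_force: 0.0
turn [-0. -0.  0.] then shift [-16.   0. 177.] pos [ 0.5916 -0.3046  0.2265] q [-27.  22.  30.  98.  -0.  56.] F [-0.4 -0.7 -0.8]
top bar_grip 0.86 [217. 154.] [0.545 0.267 0.03 ]
top bar_grip 0.16 [204. 158.] [0.533 0.303 0.03 ]
side bar_grip 0.72 [235. 300.] [0.533 0.275 0.03 ]
side short_handle 0.58 [293. 140.] [ 0.589 -0.316  0.067]
side short_handle 0.45 [323. 144.] [ 0.497 -0.318  0.067]
```

View pics/n.png

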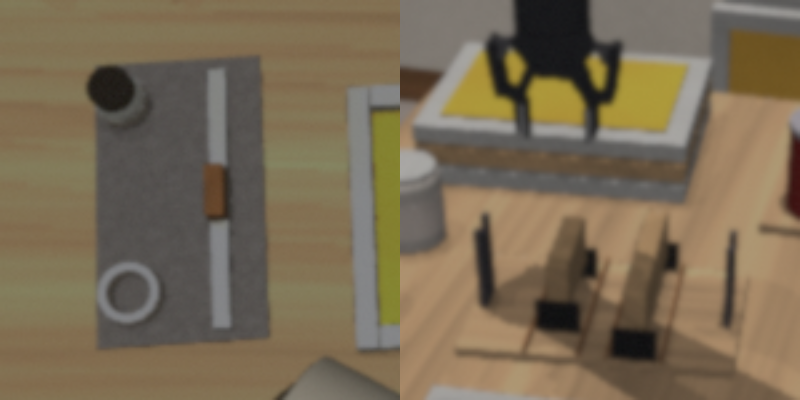

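The bar lies on the mat's clear side (left crop, x≈218). Both squeegees stand, and the fingers straddle the short one. Descending.

```bash
python3 -m inch '[[[70,-15,0,10,0,0,0],[70,0,0,40,0,0,0],[70,0,0,40,0,0,0],[70,0,0,22,0,0,0],[70,0,0,0,0,0,0]]]'
python3 -m inch '[[[70,0,0,20,0,0,0],[70,0,0,30,0,0,0],[70,0,0,13,0,0,0],[70,0,0,0,0,0,0],[20,0,0,0,0,0,0],[0,0,0,0,0,0,0],[0,0,0,0,0,0,0],[0,0,0,0,0,0,0]]]' 60
```

```text
time: 15.18
ee_pos: [0.5927, -0.3194, 0.1114]
tcp_rot: [-179.8, -0.1, 97.0]
wrist_force: [0.4, 0.1, -0.0]
opening: 0.0601
grasp_force: 0.0
time: 16.18
ee_pos: [0.5946, -0.3196, 0.0528]
tcp_rot: [179.9, 0.1, 97.0]
wrist_force: [0.3, -0.0, 6.4]
opening: 0.0252
grasp_force: 58.8
```

```bash
python3 -m inch '[[[0,0,0,-10,0,0,0],[0,0,0,-25,0,0,0],[0,0,0,-40,0,0,0],[0,0,0,-45,0,0,0],[0,0,0,-30,0,0,0],[0,0,0,0,0,0,3.4],[0,20,-4,0,0,0,0],[0,44,-8,0,0,0,0]]]'
python3 -m inch '[[[0,50,-8,0,0,0,0],[0,50,-8,0,0,0,0],[0,50,-8,0,0,0,0],[0,50,-8,0,0,0,0],[0,40,-6,0,0,0,0],[0,20,-4,25,0,0,0],[0,0,0,50,0,0,0],[0,0,0,25,0,0,0]]]'
python3 - <<'E'
from h import *
viewer.camera("side");to(520,0,45,93.6)
for n in("top","side"):
    c=viewer.camera(n); z=bot.get_obs()["ee_pos"][2]+.015
    for r in finder.mark_of(n,"short_handle")[:2]: print(n,round(r["conf"],2),np.round(r["position"]),np.round(back(c,r["position"],z),3))
    cv2.imwrite(f"pics/{n}4.png",c["pixels"][:,:,::-1])
E
```

```text
time: 17.18
ee_pos: [0.5776, -0.2564, 0.2007]
tcp_rot: [-179.9, -0.0, 93.5]
wrist_force: [0.2, 0.7, -3.1]
opening: 0.0253
grasp_force: 59.5
time: 18.18
ee_pos: [0.5184, 0.0012, 0.099]
tcp_rot: [-179.8, -0.0, 93.6]
wrist_force: [-0.2, -0.1, -2.6]
opening: 0.0255
grasp_force: 59.6
turn [-0.4 -0.   0. ] then shift [-1.  2. 51.] pos [0.5175 0.0011 0.0964] q [  0.   0. -10.  80.   0.  86.] F [-0.5  0.1 -6.4]
side 0.78 [285. 193.] [0.508 0.    0.117]
```

View pics/side4.png

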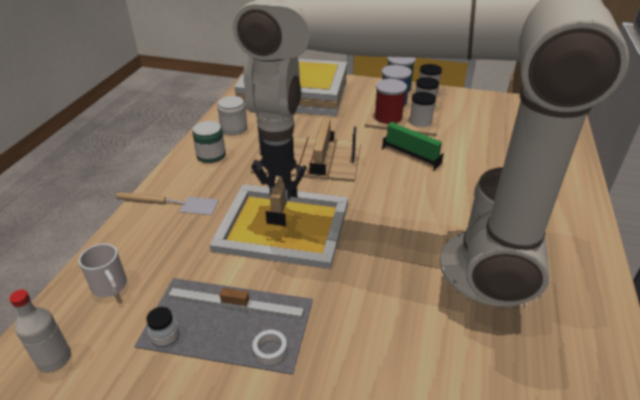

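The squeegee is upright at (277,205) over the mesh, and the long one is still in the rack at (320,160). Lowering.

```bash
python3 -m inch '[[[0,0,0,25,0,0,0],[0,0,0,16,0,0,0],[0,0,0,7,0,0,0],[0,0,0,2,0,0,0],[0,0,0,0,0,0,0],[0,0,0,0,0,0,0]]]'; python3 -m inch '[[[0,0,0,1,0,0,0],[0,0,0,0,0,0,0]]]'
```

```text
time: 19.18
ee_pos: [0.5201, 0.0008, 0.0519]
tcp_rot: [180.0, 0.0, 93.6]
wrist_force: [-0.0, 0.0, -2.7]
opening: 0.0249
grasp_force: 59.8
time: 19.42
ee_pos: [0.5198, 0.0008, 0.0503]
tcp_rot: [180.0, -0.0, 93.6]
wrist_force: [1.1, -0.5, -1.7]
opening: 0.0251
grasp_force: 59.8
```

```bash
python3 -m inch '[[[0,0,0,3,0,0,0],[0,0,0,0,0,0,0],[0,0,0,0,0,0,0]]]'; python3 -m inch '[[[0,0,0,1,0,0,0],[0,0,0,0,0,0,0]]]';python3 -m inch '[[[0,0,0,1,0,0,0],[0,0,0,0,0,0,0]]]'
```

```text
time: 19.8
ee_pos: [0.5197, 0.0008, 0.0472]
tcp_rot: [-180.0, 0.0, 93.6]
wrist_force: [0.6, -0.4, -3.1]
opening: 0.0257
grasp_force: 59.8
time: 20.05
ee_pos: [0.5197, 0.0008, 0.0462]
tcp_rot: [-180.0, -0.0, 93.6]
wrist_force: [-1.1, -0.0, -2.3]
opening: 0.0251
grasp_force: 59.8
time: 20.3
ee_pos: [0.5197, 0.0008, 0.0452]
tcp_rot: [-180.0, -0.0, 93.6]
wrist_force: [-0.1, 0.4, -2.6]
opening: 0.0251
grasp_force: 59.8
```

```bash
python3 -m inch '[[[0,0,0,0.7,0,0,0],[0,0,0,0,0,0,0]]]'; python3 -m inch '[[[0,0,0,0.7,0,0,0],[0,0,0,0,0,0,0]]]'
```

```text
time: 20.55
ee_pos: [0.5198, 0.0008, 0.0448]
tcp_rot: [180.0, 0.0, 93.6]
wrist_force: [0.4, 1.5, -0.3]
opening: 0.0254
grasp_force: 59.9
time: 20.8
ee_pos: [0.5199, 0.0008, 0.0447]
tcp_rot: [180.0, -0.0, 93.6]
wrist_force: [-3.2, -0.1, 5.5]
opening: 0.0254
grasp_force: 60.8
```

Contact, so I release, rise and look.

```bash
python3 -m inch '[[[15,0,0,-0.5,0,0,0],[40,0,0,0,0,0,0],[70,0,0,0,0,0,0],[70,0,0,0,0,0,0],[70,0,0,-20,0,0,0],[70,0,0,-50,0,0,0],[70,0,0,-60,0,0,0],[70,0,0,-60,0,0,0]]]'
python3 -m inch '[[[70,0,0,0,0,0,0],[70,0,0,0,0,0,0],[70,0,0,0,0,0,0]]]'
python3 -c "
from h import *
c=viewer.camera('side');cv2.imwrite('pics/end.png',c['pixels'][:,:,::-1])"
```

```text
time: 21.8
ee_pos: [0.5195, 0.0008, 0.2362]
tcp_rot: [180.0, 0.0, 93.6]
wrist_force: [1.4, -0.1, -0.2]
opening: 0.0597
grasp_force: 0.0
time: 22.18
ee_pos: [0.5193, 0.0007, 0.2328]
tcp_rot: [-179.9, -0.0, 93.6]
wrist_force: [-0.3, -0.7, 0.7]
opening: 0.0599
grasp_force: 0.0
```

View pics/end.png

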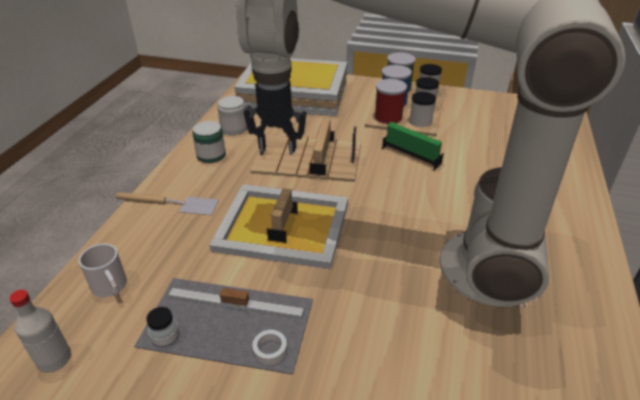

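The short squeegee stands on the mesh at (282,215), the bar lies on the mat at (235,298), the long squeegee is in the rack at (321,152), and the gripper is clear of everything.

```bash
python3 -c "
from workcell import bot
print(bot.job_done())"
```

```text
the job is handed in; nothing more can be done
None
```

The job is handed in after about 22 s of robot time: the bar lies lengthwise on the clear side of the mat, the shorter squeegee stands blade down on the mesh inside the frame, and the longer one still stands in the rack.

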